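# Click the microscope carriage over the ammonite tray

### The job

Four fossil trays stand ready at the imaging bench. With the fingertips, push the microscope carriage along its rail until it clicks into the stop over the tray with the ammonite (the coiled shell), and leave it seated there with the microscope above that tray. Do not pinch the carriage, do not touch the microscope, its bracket or the index knob, and leave the trays and the other things around the bench where they are.

Things in the scene. Friction and masses are not known exactly. Their poses are not given: they have to be found in the camera images.
- bench: Fixed imaging bench: dark board 215 x 600 x 12 mm (own x -165 to +50), aluminium rail 30 mm wide along its own y, top 32 mm above the table. Origin on the table under the rail's middle; the trays stand on its -x side. End blocks 42 mm high at y = +-276 mm. Four V notches in the rail's top, the click stops, one per tray: own y = -165, -55, 55, 165 mm.
- carriage (a joint): Travel (m) of the carriage along the bench's own +y from the rail's middle, -0.195 to 0.195. Stops at -0.165, -0.055, 0.055, 0.165. Slides with some 2 N and stays where left. Near a stop the spring pin draws it the last 3 to 4 mm into the notch (push force dips to nothing); 10 to 15 N then push it on out of that stop, as must be done at a stop on the way.
- index_pin (a joint): Height in m of the carriage's sprung index pin: about 0 when it has dropped fully into a notch, about 0.004 while it rides on the rail between the stops. Its black knob (22 mm wide, top 97 to 101 mm above the table) stands on the middle of the carriage.
- end_left (a point): Middle of the outer face of the carriage's end plate on the rail's +y end: a flat upright steel plate 70 mm wide (across the rail), 35 mm to 71 mm above the table, this point at 53 mm. Push here to move the carriage to -y of the bench.
- end_right (a point): The same at the carriage's -y end: push here to move the carriage to +y of the bench. The carriage is 142 mm long over both end plates, so the middle of the carriage lies 71 mm from either.
- cheek_near: Dark side plate of the carriage on the side of the trays, 7 x 128 x 50 mm, standing 18 to 68 mm above the table; origin on the table below its middle, 31.5 mm to -x of the rail's middle. Pinching the carriage means gripping it by both side plates.
- cheek_far: The like side plate on the other side of the rail, 31.5 mm to +x of its middle.
- microscope: Black digital microscope (36 mm wide, 76 to 200 mm above the table, its axis 105 mm to -x of the rail's middle) with its dark bracket (36 mm wide in y, up to 119 mm high) on the carriage's tray side. Not to be touched. Origin on the table under the middle of the carriage.
- lens (a point): Centre of the microscope's lens, at its lower end, 76 mm above the table; it looks straight down. It moves with the carriage and is level with the carriage's middle along the rail.
- ammonite (a point): Centre of the rim of the tray with the ammonite, a coiled spiral shell 65 mm across. White card tray 90 x 90 x 24 mm standing on the board, rim 36 mm above the table.
- trilobite (a point): The same point of the tray with the trilobite (ribbed oval body with a round head).
- belemnites (a point): The same point of the tray with three bullet-shaped belemnites.
- scallop (a point): The same point of the tray with the scallop (fan of ribs).
- blower: Black rubber blower bulb standing on the table beyond the rail, 50 mm wide, 95 mm high. Origin at its foot.
- scale_bar: Black and white photo scale bar lying on the table beyond the rail, 16 x 100 x 4 mm. Origin under its middle.
- consolidant: Small amber bottle standing on the table beyond the rail, 36 mm wide, 85 mm high. Origin at its foot.
- loupe: Hand loupe lying on the table, lens ring 42 mm, handle 50 mm. Origin under the ring.
- brush: Wooden brush lying on the table, 170 mm long. Origin under its middle.
- trimming_hammer: Hammer lying on the table, 240 mm long. Origin under its middle.
- sample_jar: Clear jar with white lid, 52 mm wide, 60 mm high. Origin at its foot.
There are look-alikes about, which are no part of the job. What is shaped like the part that bears ammonite but purple is not meant.

How it is judged:
By the outcome, as a careful person would: the job done as asked, in the order asked, and still so for the second after the job is handed in, with the robot touching nothing.
It also fails if it takes over 42 s, if anything falls off the work surface, if the arm or the gripper's body presses on something with over 40 N, if the wrist force passes 120 N, or if a joint passes its speed limit or range.

### The arm

A 6-joint arm with a two-finger parallel gripper is mounted at the origin on the work surface. World frame = base frame: x ahead of the robot, y to its left, z up, the work surface at z = 0. Lengths are in m, angles in rad, forces in N, time in s.
With the tool pointing down it reaches from about 0.35 to 0.775 m from the base axis. Payload 5.5 kg.
Tool frame: the origin (TCP) lies between the finger pads; the fingertips stand 19 mm ahead of it and the grasp point (between the pads) is the TCP; z points along the fingers, x is the direction in which the jaws open and shut, and the axes are right-handed (so a half turn about z gives the same grasp; the last joint's range is limited). The gripper opens to 85 mm and grips with 20 to 120 N. Pads are 22 mm wide; open, the fingers measure 114 mm over their backs; the gripper's body (76 mm by 85 mm) begins 54 mm behind the grasp point. The pads swing forward as they close: fully open they stand 13 mm farther back than shut.
Start: joints at [-1.297, 0.313, 0.046, 1.304, 0, 1.431], TCP at [0.231, -0.527, 0.25] pointing down, gripper open.
Joint ranges: [-2.76, 2.76], [-0.86, 1.69], [-1.03, 1.26], [-2.2, 2.34], [-1.47, 1.5], [-3.14, 3.14]. Speed limits (rad/s): [2.57, 2.57, 3.14, 3.14, 3.14, 3.14].

### API

Orientations are given as a unit quaternion [w, x, y, z].
In Python, from workcell import env gives the robot as it stands. The module is installed in compiled form; this text tells all that it offers.
- The arm moves only by the tool carry_out, never from a script. Its argument "steps" is a list of rows, each a list of 7 numbers: the gripper command: -1 is shut, 1 is fully open, values between are in proportion, then the shift along the tool's x, y, z in m, then the turn, a rotation vector about the tool's x, y, z in rad. A call has 1 to 20 rows; each row shifts and turns the commanded pose from where the row before left it, along the tool's axes as they then stand; what a row does not reach is not made up. A row lasts 1/8 s, in which the tool goes at most 62.5 mm and 10.7 degrees, less where a joint would pass 70% of its speed; a pose out of reach is approached as far as the arm can. A call with a gripper value outside its range is refused whole. The fingers move at their own pace and stop on an object; "grip_force" is the grip in N (left out, the last holds). Time passes only in rows, so rows that do not move let the fingers close. It gives the time, the measured TCP pose, the force and the opening at its end, in the units of the state.
- env.get_state(): the state, without advancing time (a new reading comes with each control period).
- env.read_camera(name): name is "scene" or "top"; returns a dict with "color" (400x640x3 uint8, red, green, blue), "K" (3x3 intrinsics, pixels), "dist" ([k1, k2, p1, p2, k3] as OpenCV has them; the pictures are not rectified), "R" (3x3) and "t" (3): a world point X has camera coordinates R X + t. Camera axes: x right, y down, z forward; pixel columns grow to the right and rows downward; lengths in m; the calibration is good to about 2 mm. A picture is of the moment at which its call begins. There is no depth.
- env.hand_in(): hands the job in, once; it reports no verdict.
The state is a dict: "clock": time; "joint_pos": joint angles; "qvel": joint speeds; "tau": joint torques, N m; "tcp_pos": TCP position; "orientation": TCP orientation; "wrist_force": force on the tool from outside, world axes, zero at the start; "ft_torque": the same for the moment, N m; "finger_gap": finger opening in m.
Only numpy, scipy, OpenCV 4.12 (cv2) and the standard library are available. Lean on these libraries where they do the work, as an engineer would, in place of code of your own. Each camera call takes 0.05 s, during which the arm holds its last target. There are 200 camera calls.

## Working session

There is one attempt and no reset: what is moved stays moved. The work goes in short steps, Python scripts to look and compute and a tool call to move; the robot and the scene stay as the last step left them, time stands still between calls to the robot, and variables do not carry over. Pictures are saved under pics/ and viewed, about 8 in all and at most 12, crops included, and the job is handed in when it is done.

Besides the shell and the picture viewer there is one more tool, called after ">>>" as name(argument=value, ...), one argument or row to a line, values as JSON. carry_out: Moves the arm, as the interface text tells. Its arguments: {"type":"object","properties":{"steps":{"type":"array","items":{"type":"array","items":{"type":"number"}}},"grip_force":{"type":"number"}},"required":["steps"]}

```bash
mkdir -p pics; cat > h.py <<'E'
import numpy as np, cv2, pickle
from workcell import env
def shot(n,tag):
    r=env.read_camera(n); pickle.dump(r,open(f'pics/{tag}.pkl','wb'))
    cv2.imwrite(f'pics/{tag}.png',r['color'][:,:,::-1]); return r
def ld(tag): return pickle.load(open(f'pics/{tag}.pkl','rb'))
def ray(r,uv,z):
    n=cv2.undistortPoints(np.array([[uv]],float),r['K'],np.array(r['dist']))[0,0]
    R=np.array(r['R']);t=np.array(r['t']);c=-R.T@t;d=R.T@np.array([n[0],n[1],1]);return c+d*(z-c[2])/d[2]
def proj(r,P):
    return cv2.projectPoints(np.array(P,float).reshape(-1,3),cv2.Rodrigues(np.array(r['R']))[0],np.array(r['t'],float),r['K'],np.array(r['dist']))[0][:,0]
E
python3 -c "
from h import *
a=shot('scene','s0');b=shot('top','t0');print(env.get_state())
for r in(a,b):print(-r['R'].T@r['t'])"
```

```text
{'clock': 0.1, 'joint_pos': array([-1.29659805e+00,  3.13929038e-01,  4.50900627e-02,  1.30360781e+00,
       -4.83218659e-06,  1.43122140e+00]), 'qvel': array([-0.00055023, -0.00081105,  0.00366123, -0.0005639 , -0.00158914,
       -0.00053514]), 'tau': array([ 2.24459465e-03, -4.81726170e+01,  2.99243295e+01,  1.27443546e-02,
       -1.20474988e-04, -1.18691510e-06]), 'tcp_pos': array([ 0.23107437, -0.52605765,  0.24949486]), 'orientation': array([-5.41134804e-04,  8.37277139e-01, -5.46778119e-01, -6.23040589e-04]), 'wrist_force': array([-0.05797915, -0.69505284, -0.41654129]), 'ft_torque': array([-0.06970385,  0.01639031,  0.0268191 ]), 'finger_gap': 0.08516519897183122}
[ 1.02626159 -0.76984223  0.7834503 ]
[0.42470305 0.00679721 1.30943571]
```

View pics/t0.png

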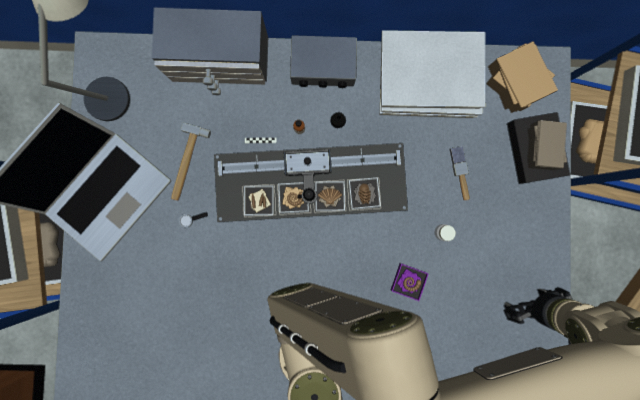

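View pics/s0.png

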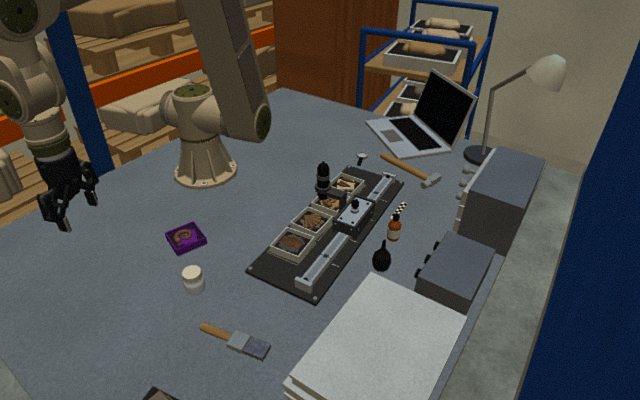

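The top view shows trays at pixels (260,200), (295,197), (330,195) and (365,193). The purple look-alike is at (409,282), the carriage at (307,162) and the microscope at (308,195). I'll check the choice in a close crop.

```bash
python3 -c "
from h import *
a=ld('s0')['color'];b=ld('t0')['color']
c=cv2.resize(b[135:230,205:415],(800,362),interpolation=cv2.INTER_CUBIC)
cv2.imwrite('pics/c1.png',c[:,:,::-1])
r=ld('t0')
for uv in [(260,200),(295,197),(330,195),(365,193)]:print(ray(r,uv,.036).round(4))
"
```

```text
[0.47   0.1834 0.036 ]
[0.4825 0.076  0.036 ]
[ 0.492  -0.0318  0.036 ]
[ 0.5014 -0.1397  0.036 ]
```

View pics/c1.png

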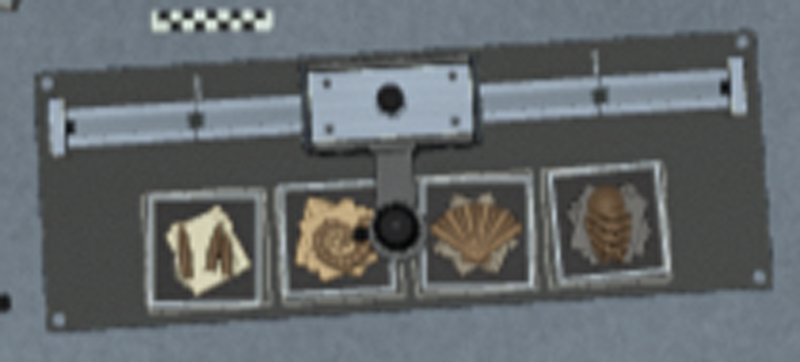

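The crop shows the coiled ammonite in the second tray from the left, at own y = +55 mm. The carriage is just left of the rail's middle, so it needs about 50 mm of push toward +y on end_right, with no stop on the way.

```bash
cat > fit.py <<'E'
from h import *
from scipy.optimize import least_squares
r=ld('t0'); f=lambda u,v:(205+(u+.5)/3.81-.5,135+(v+.5)/3.81-.5)
obs=[((.05,.3,.012),f(36,73)),((.05,-.3,.012),f(752,30)),((-.165,-.3,.012),f(771,290)),((-.165,.3,.012),f(48,330)),
((0,.165,.032),f(196,120)),((0,-.165,.032),f(599,95))]
P=np.array([o[0] for o in obs]);U=np.array([o[1] for o in obs])
def W(p,P):
    P=np.array(P,float).reshape(-1,3);c,s=np.cos(p[2]),np.sin(p[2]);return np.c_[p[0]+c*P[:,0]-s*P[:,1],p[1]+s*P[:,0]+c*P[:,1],P[:,2]]
s=least_squares(lambda p:(proj(r,W(p,P))-U).ravel(),[.59,.02,.08]);p=s.x
if __name__=='__main__':
    print(p,s.fun.round(1))
    q=least_squares(lambda q:(proj(r,W(p,[0,q[0],.099]))-f(390,99)).ravel(),[0]);print('knob y',q.x,q.fun)
    for u in(306,477):
        w=ray(r,f(u,105),.071);print('plate own y',-np.sin(p[2])*(w[0]-p[0])+np.cos(p[2])*(w[1]-p[1]))
    for d in (q.x[0]-.071,.055-.071): print('end_right',W(p,[0,d,.053]))
    R=ld('s0');I=R['color'].copy()
    for o in [(.05,.3,.012),(.05,-.3,.012),(-.165,-.3,.012),(-.165,.3,.012),(0,q.x[0],.1),(0,q.x[0]-.071,.053)]:
        x=proj(R,W(p,o))[0];cv2.circle(I,(int(round(x[0])),int(round(x[1]))),1,(255,0,0),-1)
    cv2.imwrite('pics/c2.png',cv2.resize(I[150:310,230:420],(712,600),interpolation=cv2.INTER_CUBIC)[:,:,::-1])
E
python3 fit.py
```

```text
[0.58998238 0.03585219 0.08920079] [-0.8 -0.3  0.9  0.1  0.6 -0.4 -0.7  0.5 -0.1 -0.1  0.2  0.3]
knob y [0.00510674] [-0.03084312 -0.53263729]
plate own y 0.07208170646779648
plate own y -0.06285770346992006
end_right [[ 0.59585232 -0.0297791   0.053     ]]
end_right [[0.5914077 0.0199158 0.053    ]]
```

View pics/c2.png

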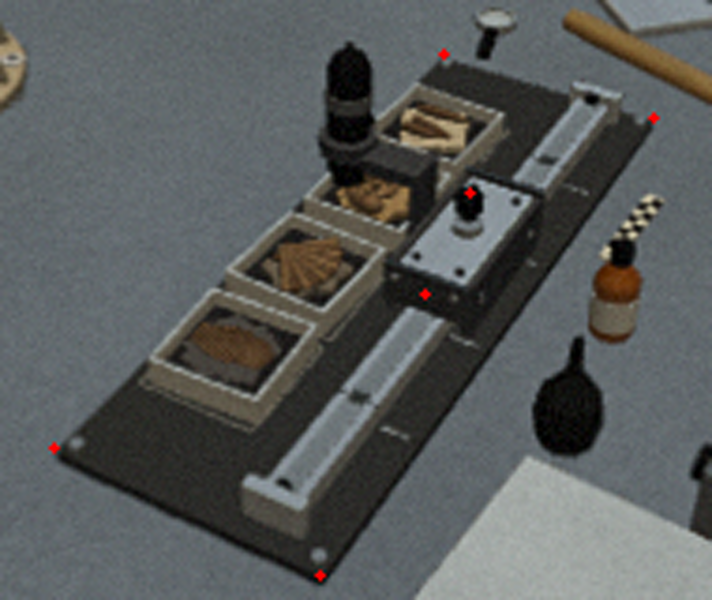

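The fit projects correctly into the scene view too: red dots fall on the board corners, on the knob at (470,192) and on the end plate at (425,295). The bench is at (0.590, 0.036) with yaw 0.089, and the carriage is at about +5 mm. I'll turn the tool to the bench axes with the fingers shut, then go to own y ≈ -0.11 at height.

>>> carry_out(
  steps=[
    [-1,0,0,0,0,0,-0.178],
    [-1,0,0,0,0,0,-0.178],
    [-1,0,0,0,0,0,-0.178],
    [-1,0,0,0,0,0,-0.178],
    [-1,0,0,0,0,0,-0.178],
    [-1,0,0,0,0,0,-0.178],
    [-1,0,0,0,0,0,-0.178],
    [-1,0,0,0,0,0,0],
  ],
)

```text
clock: 1.1
tcp_pos: [0.2311, -0.5263, 0.2498]
orientation: [-0.0, 0.999, 0.044, -0.0]
wrist_force: [1.2, -0.1, 0.2]
finger_gap: -0.0001
```

>>> carry_out(
  steps=[
    [-1,0.029,-0.03,0,0,0,0],
    [-1,0.029,-0.03,0,0,0,0],
    [-1,0.029,-0.03,0,0,0,0],
    [-1,0.029,-0.03,0,0,0,0],
    [-1,0.029,-0.03,0,0,0,0],
    [-1,0.029,-0.03,0,0,0,0],
    [-1,0.029,-0.03,0,0,0,0],
    [-1,0.029,-0.03,0,0,0,0],
    [-1,0.029,-0.03,0,0,0,0],
    [-1,0.029,-0.03,0,0,0,0],
    [-1,0.029,-0.03,0,0,0,0],
    [-1,0.029,-0.03,0,0,0,0],
    [-1,0.029,-0.03,0,0,0,0],
    [-1,0.029,-0.03,0,0,0,0],
    [-1,0,0,0,0,0,0],
    [-1,0,0,0,0,0,0],
  ],
)

```text
clock: 3.1
tcp_pos: [0.5979, -0.0721, 0.2499]
orientation: [0.0, 0.999, 0.044, -0.001]
wrist_force: [-0.1, -0.4, 0.6]
finger_gap: 0.0003
```

```bash
cat > own.py <<'E'
from fit import *
from scipy.spatial.transform import Rotation as Ro
def st():
    s=env.get_state();d=s['tcp_pos']-[p[0],p[1],0];c,n=np.cos(p[2]),np.sin(p[2])
    q=s['orientation'];print('t',s['clock'],'own',np.round([c*d[0]+n*d[1],-n*d[0]+c*d[1],d[2]],4),'F',s['wrist_force'].round(1),'gap',round(s['finger_gap'],4))
    print('tool x,z',Ro.from_quat(q[[1,2,3,0]]).as_matrix()[:,[0,2]].T.round(3),'j',s['joint_pos'].round(2))
if __name__=='__main__': st()
E
python3 own.py; python3 -c "
from h import *
r=shot('scene','s1');cv2.imwrite('pics/c3.png',cv2.resize(r['color'][20:340,130:530],(750,600),interpolation=cv2.INTER_CUBIC)[:,:,::-1])"
```

```text
t 3.1 own [-0.0018 -0.1082  0.2499] F [-0.1 -0.4  0.6] gap 0.0003
tool x,z [[ 0.996  0.087 -0.001]
 [-0.001 -0.    -1.   ]] j [-0.25  0.37  0.12  1.33 -0.    1.23]
```

View pics/c3.png

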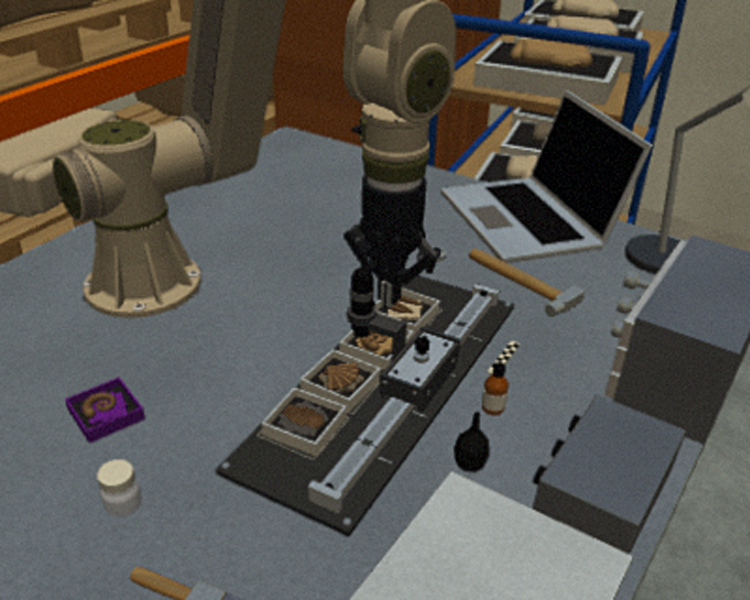

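The view shows the wrist well above everything, with the fingertips on the rail's axis and clear of the carriage's -y end. I'll go down now and approach the plate.

>>> carry_out(
  steps=[
    [-1,0.002,0,0.036,0,0,0],
    [-1,0,0,0.036,0,0,0],
    [-1,0,0,0.036,0,0,0],
    [-1,0,0,0.036,0,0,0],
    [-1,0,0,0.03,0,0,0],
    [-1,0,0,0.012,0,0,0],
    [-1,0,0,0,0,0,0],
    [-1,0,-0.008,0,0,0,0],
    [-1,0,-0.008,0,0,0,0],
    [-1,0,-0.006,0,0,0,0],
    [-1,0,0,0,0,0,0],
  ],
)

```text
clock: 4.53
tcp_pos: [0.5984, -0.0492, 0.0647]
orientation: [0.0, 0.999, 0.045, 0.0]
wrist_force: [0.1, -0.3, 0.2]
finger_gap: -0.0001
```

```bash
python3 own.py; python3 -c "
from h import *
r=shot('scene','s2');cv2.imwrite('pics/c4.png',cv2.resize(r['color'][150:270,290:440],(750,600),interpolation=cv2.INTER_CUBIC)[:,:,::-1])"
```

```text
t 4.525 own [ 0.0008 -0.0855  0.0647] F [ 0.1 -0.3  0.2] gap -0.0001
tool x,z [[ 0.996  0.09   0.001]
 [ 0.001 -0.    -1.   ]] j [-0.22  0.48 -0.19  0.91 -0.    1.26]
```

View pics/c4.png

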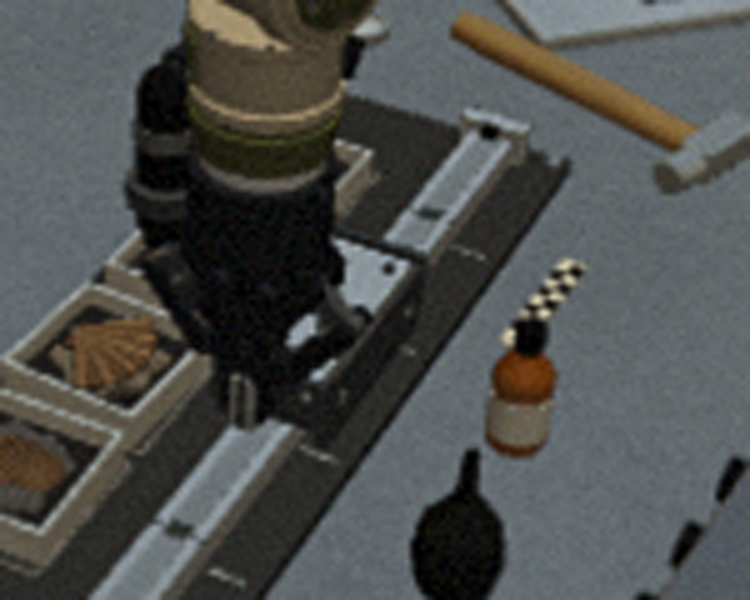

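The fingertips, at (245,400), stand over the rail just short of the end plate. I'll push to about 8-10 mm short of the stop and read the force.

>>> carry_out(
  steps=[
    [-1,0,-0.004,0,0,0,0],
    [-1,0,-0.004,0,0,0,0],
    [-1,0,-0.004,0,0,0,0],
  ],
)

```text
clock: 4.95
tcp_pos: [0.5973, -0.0385, 0.0643]
orientation: [0.001, 0.999, 0.044, -0.0]
wrist_force: [-0.4, -3.0, -0.4]
finger_gap: 0.0003
```

>>> carry_out(
  steps=[
    [-1,0,-0.004,0,0,0,0],
    [-1,0,-0.004,0,0,0,0],
    [-1,0,-0.004,0,0,0,0],
    [-1,0,-0.004,0,0,0,0],
    [-1,0,-0.004,0,0,0,0],
    [-1,0,-0.004,0,0,0,0],
    [-1,0,-0.004,0,0,0,0],
  ],
)

```text
clock: 5.82
tcp_pos: [0.5947, -0.0099, 0.0642]
orientation: [0.0, 0.999, 0.045, -0.0]
wrist_force: [0.1, -3.4, -1.2]
finger_gap: 0.0001
```

>>> carry_out(
  steps=[
    [-1,0,-0.002,0,0,0,0],
    [-1,0,-0.002,0,0,0,0],
  ],
)

```text
clock: 6.08
tcp_pos: [0.5943, -0.0059, 0.0642]
orientation: [-0.0, 0.999, 0.045, -0.0]
wrist_force: [0.9, -1.9, -0.7]
finger_gap: -0.0
```

```bash
python3 own.py
```

```text
t 6.075 own [ 0.0006 -0.042   0.0642] F [ 0.9 -1.9 -0.7] gap -0.0
tool x,z [[ 0.996  0.089 -0.   ]
 [-0.     0.    -1.   ]] j [-0.14  0.47 -0.2   0.9   0.    1.34]
```

>>> carry_out(
  steps=[
    [-1,0,-0.002,0,0,0,0],
    [-1,0,-0.002,0,0,0,0],
    [-1,0,-0.001,0,0,0,0],
    [-1,0,0,0,0,0,0],
  ],
)

```text
clock: 6.58
tcp_pos: [0.5939, -0.0009, 0.0643]
orientation: [-0.0, 0.999, 0.045, 0.0]
wrist_force: [0.1, 0.2, -0.3]
finger_gap: 0.0
```

>>> carry_out(
  steps=[
    [-1,0,-0.001,0,0,0,0],
    [-1,0,-0.001,0,0,0,0],
  ],
)

```text
clock: 6.82
tcp_pos: [0.5938, 0.0009, 0.0644]
orientation: [-0.0, 0.999, 0.044, 0.0]
wrist_force: [-0.6, -0.2, 0.1]
finger_gap: -0.0
```

>>> carry_out(
  steps=[
    [-1,0,-0.001,0,0,0,0],
    [-1,0,0,0,0,0,0],
  ],
)

```text
clock: 7.08
tcp_pos: [0.5938, 0.0021, 0.0644]
orientation: [-0.0, 0.999, 0.045, 0.0]
wrist_force: [0.8, 0.5, 0.7]
finger_gap: -0.0001
```

>>> carry_out(
  steps=[
    [-1,0,-0.001,0,0,0,0],
    [-1,0,0,0,0,0,0],
  ],
)

```text
clock: 7.32
tcp_pos: [0.5936, 0.0029, 0.0643]
orientation: [-0.0, 0.999, 0.045, 0.0]
wrist_force: [1.2, 0.5, 0.8]
finger_gap: -0.0
```

```bash
python3 own.py
```

```text
t 7.325 own [ 0.0007 -0.0331  0.0643] F [1.2 0.5 0.8] gap -0.0
tool x,z [[ 0.996  0.089  0.   ]
 [ 0.     0.    -1.   ]] j [-0.13  0.47 -0.2   0.9   0.    1.35]
```

The force fell to zero near own y ≈ -0.037 and has stayed there: the pin has drawn the carriage away. I'll advance a little until I feel the detent's resistance, well under the 10 N breakout.

>>> carry_out(
  steps=[
    [-1,0,-0.0005,0,0,0,0],
    [-1,0,0,0,0,0,0],
  ],
)

```text
clock: 7.58
tcp_pos: [0.5936, 0.0033, 0.0643]
orientation: [0.0, 0.999, 0.044, 0.0]
wrist_force: [-0.8, 0.2, 0.1]
finger_gap: 0.0003
```

>>> carry_out(
  steps=[
    [-1,0,-0.0005,0,0,0,0],
    [-1,0,0,0,0,0,0],
  ],
)

```text
clock: 7.82
tcp_pos: [0.5935, 0.0038, 0.0643]
orientation: [0.0, 0.999, 0.045, -0.0]
wrist_force: [-0.2, -0.0, 0.3]
finger_gap: -0.0
```

Still free. I'll back off, rise clear and look.

>>> carry_out(
  steps=[
    [-1,0,0.015,0,0,0,0],
    [-1,0,0.02,0,0,0,0],
    [-1,0,0.03,0,0,0,0],
    [-1,0,0.02,-0.03,0,0,0],
    [-1,0,0.02,-0.05,0,0,0],
    [-1,0,0.04,-0.05,0,0,0],
    [-1,0,0.05,-0.05,0,0,0],
    [-1,0,0.05,0,0,0,0],
    [-1,0,0.05,0,0,0,0],
    [-1,0,0,0,0,0,0],
  ],
)

```text
clock: 9.07
tcp_pos: [0.6182, -0.2889, 0.2364]
orientation: [0.0, 0.999, 0.041, -0.0]
wrist_force: [-0.1, 0.1, 0.0]
finger_gap: -0.0001
```

```bash
python3 own.py; python3 -c "
from h import *
r=shot('scene','s3');t=shot('top','t3')
a=cv2.resize(t['color'][135:230,205:415],(800,362),interpolation=cv2.INTER_CUBIC)
b=cv2.resize(r['color'][150:270,290:490],(400,238),interpolation=cv2.INTER_CUBIC)
o=np.zeros((600,800,3),np.uint8);o[:362]=a;o[362:,:400]=b
o[362:,400:]=cv2.resize(t['color'],(400,238))
cv2.imwrite('pics/c5.png',o[:,:,::-1])"
```

```text
t 9.075 own [-0.0008 -0.326   0.2364] F [-0.1  0.1  0. ] gap -0.0001
tool x,z [[ 0.997  0.083 -0.   ]
 [-0.    -0.001 -1.   ]] j [-0.55  0.54  0.35  1.38 -0.    0.93]
```

View pics/c5.png

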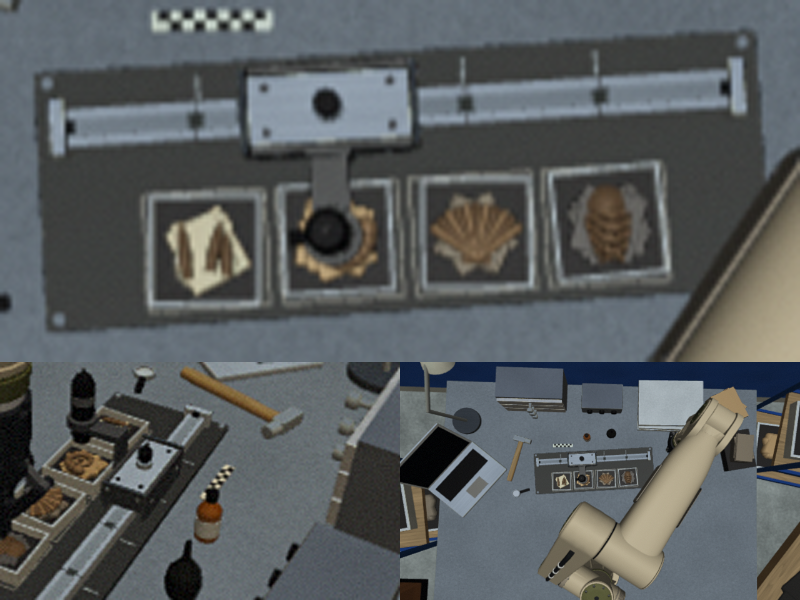

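The microscope now stands over the ammonite tray, and the knob is at crop (327,103). Next I'll work out the carriage's position from both cameras.

```bash
python3 -c "
from fit import *
from h import *
def blob(tag,y,z):
    R=ld(tag);g=R['color'].max(2).astype(float);u=proj(R,W(p,[0,y,z]))[0];x,yy=np.round(u).astype(int)
    k=5 if tag[0]=='t' else 5
    w=np.clip(90-g[yy-k:yy+k+1,x-k:x+k+1],0,None);Y,X=np.mgrid[-k:k+1,-k:k+1]
    return np.array([x+(w*X).sum()/w.sum(),yy+(w*Y).sum()/w.sum()])
for tag,y in(('t0',.005),('t3',.055)):
    u=blob(tag,y,.097);q=least_squares(lambda q:(proj(ld(tag),W(p,[q[1],q[0],.097]))-u).ravel(),[y,0]);print(tag,u,q.x)
R=ld('s3');cv2.imwrite('pics/c6.png',cv2.resize(R['color'][185:225,335:385],(750,600),interpolation=cv2.INTER_CUBIC)[:,:,::-1])
for y in(.05,.055,.06):print(y,[(proj(R,W(p,[0,y,z]))[0]-[335,185])*15 for z in(.097,.101)])
"
```

```text
t0 [306.92033109 160.69167098] [ 0.00536755 -0.00151868]
t3 [290.33846154 161.87149321] [ 0.05436014 -0.00216909]
0.05 [array([399.61293921, 131.38694115]), array([401.10042717, 114.56260977])]
0.055 [array([410.56992461, 118.40567269]), array([412.07423147, 101.60557208])]
0.06 [array([421.46078672, 105.50169992]), array([422.98165698,  88.72588985])]
```

View pics/c6.png

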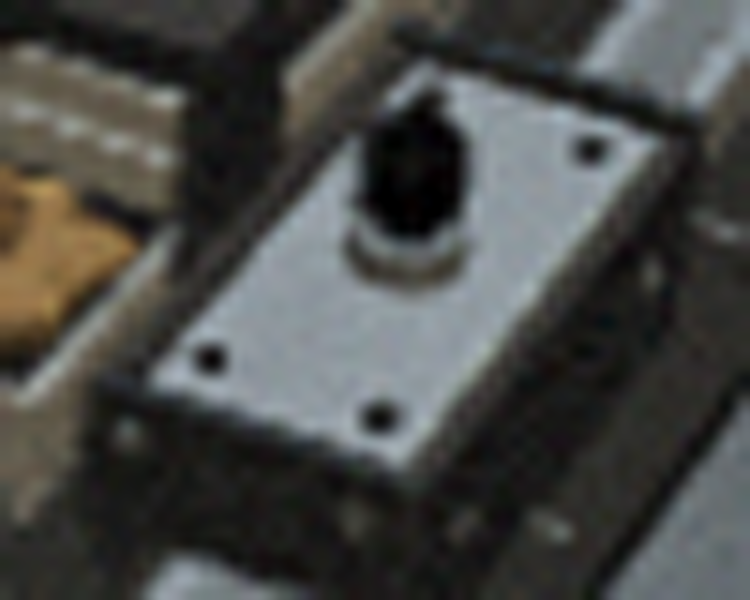

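Both views put the carriage at the stop: 54.4 mm from the top camera, and in the scene view the knob at (413,150) has the column expected for 55 mm. With the force drop and the 4-5 mm of free finger travel afterwards, it is seated.

```bash
python3 -c "
from h import *
env.hand_in();print(env.get_state()['clock'])"
```

```text
the job is handed in; nothing more can be done
the job is handed in; nothing more can be done
```

I pushed the carriage with the shut fingertips on its -y end plate, about 49 mm along the rail, into the stop over the ammonite tray. That is the second tray from the left, at own y = +55 mm. I then backed off, raised the arm clear and handed the job in at about 9 s of the 42 s allowed.

- **Seating:** The push force was about 2–3 N and then dropped to zero. The fingers went on freely for about 5 mm, so the spring pin had pulled the carriage ahead. I advanced twice more to feel the stop's resistance but never reached it, so the seating is inferred and was not tested by pushing against it.
- **Position:** The top camera puts the carriage at 54.4 mm against the 55 mm stop, and the scene camera agrees. That is within the roughly 2 mm calibration error.
- **Pin height:** I did not measure the index pin's height directly.
- **Surroundings:** The trays and the loose items near the bench look unmoved in the last picture. Wrist force readings at the end of each move stayed below about 4 N.

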